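# Line up the breakfast preserves by size

### The job

Lay the breakfast table: line the four preserve jars up by size on the row of coasters on the serving board, one jar centred on each coaster, with the largest on the coaster next to the blue cup and each following one smaller, down to the smallest next to the pepper mill. Keep the jars upright and set them down gently, not dropped, and leave the cup and the pepper mill where they stand.

Things in the scene. Friction and masses are not known exactly. Their poses are not given: they have to be found in the camera images.
- jar_strawberry: the largest preserve jar: an upright straight cylinder, 61 mm across and 98 mm tall, glass filled with deep red preserve, red lid (lid 13 mm thick, as wide as the jar; firm to grip anywhere). Loose, 240 to 440 g; starts upright on the table (z = 0). Origin: centre of its underside, z up the jar
- jar_apricot: the second largest preserve jar: an upright straight cylinder, 54 mm across and 84 mm tall, glass filled with orange preserve, orange lid (lid 13 mm thick, as wide as the jar; firm to grip anywhere). Loose, 170 to 310 g; starts upright on the table (z = 0). Origin: centre of its underside, z up the jar
- jar_plum: the second smallest preserve jar: an upright straight cylinder, 47 mm across and 70 mm tall, glass filled with near-black purple preserve, purple lid (lid 13 mm thick, as wide as the jar; firm to grip anywhere). Loose, 110 to 210 g; starts upright on the table (z = 0). Origin: centre of its underside, z up the jar
- jar_lemon: the smallest preserve jar: an upright straight cylinder, 40 mm across and 56 mm tall, glass filled with pale yellow preserve, yellow lid (lid 13 mm thick, as wide as the jar; firm to grip anywhere). Loose, 70 to 130 g; starts upright on the table (z = 0). Origin: centre of its underside, z up the jar
- coaster_cork: round brown cork coaster, 76 mm across, 4 mm thick, fixed. Origin: centre of its underside, 12 mm above the table (top 16 mm). One of four in a straight row, 90 mm between centres, in random colour order, along a fixed pale wooden board 100 x 390 x 12 mm (long side along the row). Its place in the row, not its colour, says which jar it takes
- coaster_slate: round dark grey slate coaster, 76 mm across, 4 mm thick, fixed. Origin: centre of its underside, 12 mm above the table (top 16 mm). One of four in a straight row, 90 mm between centres, in random colour order, along a fixed pale wooden board 100 x 390 x 12 mm (long side along the row). Its place in the row, not its colour, says which jar it takes
- coaster_terracotta: round orange-brown terracotta coaster, 76 mm across, 4 mm thick, fixed. Origin: centre of its underside, 12 mm above the table (top 16 mm). One of four in a straight row, 90 mm between centres, in random colour order, along a fixed pale wooden board 100 x 390 x 12 mm (long side along the row). Its place in the row, not its colour, says which jar it takes
- coaster_white: round glazed white coaster, 76 mm across, 4 mm thick, fixed. Origin: centre of its underside, 12 mm above the table (top 16 mm). One of four in a straight row, 90 mm between centres, in random colour order, along a fixed pale wooden board 100 x 390 x 12 mm (long side along the row). Its place in the row, not its colour, says which jar it takes
- cup: blue ceramic cup without handle, 72 mm across the rim, 90 mm tall, empty, loose on the table just past one end of the row of coasters, about 115 mm from the nearest coaster's centre. It marks the end where the row starts. Origin: centre of its underside
- pepper_mill: dark wooden pepper mill, turned, 52 mm across the foot, 122 mm tall, loose on the table just past the other end of the row, about 115 mm from the nearest coaster's centre. Origin: centre of its underside
Mind the look-alikes: they are no part of the job. Leave any turquoise look-alike of the jar_plum alone. What is shaped like the jar_lemon but turquoise is not meant.

How it is judged (in metres and radians):
At the end, for the whole second after the job is handed in: Every jar stands upright (within about 4.5 degrees), released and at rest on a coaster, its centre within 12 mm of the coaster's centre, in order of size along the row: largest nearest the cup, smallest farthest from it. Cup and pepper mill upright and within 20 mm of where they began ((horizontal distance between jar_strawberry and coaster_cork below 0.012 m or horizontal distance between jar_strawberry and coaster_slate below 0.012 m or horizontal distance between jar_strawberry and coaster_terracotta below 0.012 m or horizontal distance between jar_strawberry and coaster_white below 0.012 m) and horizontal distance between jar_strawberry and cup between 0.07 and 0.16 m and height (world z) of jar_strawberry between 0.012 and 0.02 m and angle between each of jar_strawberry, jar_apricot, jar_plum, jar_lemon's own z axis and vertical below 0.08 rad and linear speed of each of jar_strawberry, jar_apricot, jar_plum, jar_lemon below 0.02 m/s and contact force between each of jar_strawberry, jar_apricot, jar_plum, jar_lemon and the fingers below 0.1 N and (horizontal distance between jar_apricot and coaster_cork below 0.012 m or horizontal distance between jar_apricot and coaster_slate below 0.012 m or horizontal distance between jar_apricot and coaster_terracotta below 0.012 m or horizontal distance between jar_apricot and coaster_white below 0.012 m) and horizontal distance between jar_apricot and cup between 0.16 and 0.25 m and height (world z) of jar_apricot between 0.012 and 0.02 m and (horizontal distance between jar_plum and coaster_cork below 0.012 m or horizontal distance between jar_plum and coaster_slate below 0.012 m or horizontal distance between jar_plum and coaster_terracotta below 0.012 m or horizontal distance between jar_plum and coaster_white below 0.012 m) and horizontal distance between jar_plum and cup between 0.25 and 0.34 m and height (world z) of jar_plum between 0.012 and 0.02 m and (horizontal distance between jar_lemon and coaster_cork below 0.012 m or horizontal distance between jar_lemon and coaster_slate below 0.012 m or horizontal distance between jar_lemon and coaster_terracotta below 0.012 m or horizontal distance between jar_lemon and coaster_white below 0.012 m) and horizontal distance between jar_lemon and cup between 0.34 and 0.43 m and height (world z) of jar_lemon between 0.012 and 0.02 m and distance of each of cup, pepper_mill from where it was at the start of the episode below 0.02 m and angle between each of cup, pepper_mill's own z axis and vertical below 0.1 rad); the robot touches nothing.
It fails at once if the cup or the pepper mill is pushed more than 20 mm or tipped (distance of any of cup, pepper_mill from where it was at the start of the episode above 0.02 m or angle between any of cup, pepper_mill's own z axis and vertical above 0.3 rad).
It fails at once if a jar is tipped over (more than 40 degrees) (angle between any of jar_strawberry, jar_apricot, jar_plum, jar_lemon's own z axis and vertical above 0.7 rad).
It fails at once if a jar is dropped (out of the fingers while its foot is more than 25 mm above the coasters) ((height (world z) of jar_strawberry above 0.041 m and contact force between jar_strawberry and the fingers below 0.05 N) or (height (world z) of jar_apricot above 0.041 m and contact force between jar_apricot and the fingers below 0.05 N) or (height (world z) of jar_plum above 0.041 m and contact force between jar_plum and the fingers below 0.05 N) or (height (world z) of jar_lemon above 0.041 m and contact force between jar_lemon and the fingers below 0.05 N)).
It also fails if it takes over 104 s, if anything falls off the work surface, if the arm or the gripper's body presses on something with over 40 N, if the wrist force passes 120 N, or if a joint passes its speed limit or range.

### The arm

A 6-joint arm with a two-finger parallel gripper is mounted at the origin on the work surface. World frame = base frame: x ahead of the robot, y to its left, z up, the work surface at z = 0. Lengths are in mm, angles in rad, forces in N, time in s.
With the tool pointing down it reaches from about 275 to 750 mm from the base axis. Payload 10.2 kg.
Tool frame: the origin (TCP) lies midway between the tips of the shut fingers; the grasp point (between the pads) lies 19 mm behind it (ctrl.tcp_to_grasp is the z of the grasp point in the tool frame, in mm); z points along the fingers, y is the direction in which the jaws open and shut (so a half turn about z gives the same grasp; the last joint's range is limited). The gripper opens to 85 mm and grips with 20 to 120 N. Pads are 22 mm wide; open, the fingers measure 114 mm over their backs; the gripper's body (76 mm by 85 mm) begins 54 mm behind the grasp point. The pads swing forward as they close: fully open they stand 13 mm farther back than shut.
Start: joints at [-1.458, 0.313, 1.498, -0, 1.331, -0.223], TCP at [172.988, -495.688, 231.294] pointing down, gripper open.
Joint ranges: [-2.94, 2.94], [-0.97, 2.17], [0.19, 2.56], [-1.23, 4.37], [0.02, 3.11], [-2.88, 2.88]. Speed limits (rad/s): [2.39, 2.39, 3.01, 3.14, 3.14, 3.14].

### API

Orientations are given as a unit quaternion [w, x, y, z].
In Python, from rig import sensors, capture, order, ctrl gives the robot as it stands. The module is installed in compiled form; this text tells all that it offers.
- The arm moves only by the tool play_rows, never from a script. Its argument "deltas" is a list of rows, each a list of 7 numbers: the shift along the world's x, y, z in units of 40 mm (1.0 is 40 mm), then the turn, a rotation vector about the world's x, y, z in units of 6 degrees (1.0 is 6 degrees), then the opening, from -1 (shut) to 1 (fully open). A call has 1 to 8 rows; each row shifts and turns the commanded pose from where the row before left it; what a row does not reach is not made up. A row lasts 1/12 s, in which the tool goes at most 41.7 mm and 7.16 degrees, less where a joint would pass 70% of its speed; a pose out of reach is approached as far as the arm can. A call is refused whole if a number of a shift passes 1 or a number of a turn 1, either way. A call with a gripper value outside its range is refused whole. The fingers move at their own pace and stop on an object; "squeeze" is the grip in N (left out, the last holds). Time passes only in rows, so rows that do not move let the fingers close. It gives the time, the measured TCP pose, the force and the opening at its end, in the units of the state.
- sensors.sense(): the state, without advancing time (a new reading comes with each control period).
- capture(name): name is "scene" or "top" or "wrist"; returns a dict with "pixels" (384x512x3 uint8, red, green, blue), "z_map" (384x512 float32, mm along the optical axis (not along the pixel's ray), 0 where there is no reading), "fx", "fy", "cx", "cy" (pixels), "eye" and "rotation" of the camera in the world; the wrist camera has in their place "tool_from_camera" (4x4, takes a point from camera to tool coordinates, whose origin is the TCP and whose axes are the flange's). Camera axes: x right, y down, z forward; pixel columns grow to the right and rows downward; lengths in mm; the calibration is good to about 2 mm. The wrist camera is an equidistant fisheye: a pixel r from the principal point sees the ray r / f radians off the axis. A picture is of the moment at which its call begins: read the wrist's pose just before it.
- order.finish_job(): hands the job in, once; it reports no verdict.
The state is a dict: "time_s": time; "joints": joint angles; "dq": joint speeds; "tau": joint torques, N m; "eef_pos": TCP position; "ee_rot": TCP orientation; "force": force on the tool from outside, world axes, zero at the start; "wrist_torque": the same for the moment, N m; "grip_width": opening from 0.0 (shut) to 1.0 (fully open).
Only numpy, scipy, OpenCV 4.12 (cv2) and the standard library are available. Lean on these libraries where they do the work, as an engineer would, in place of code of your own. Each camera call takes 0.05 s, during which the arm holds its last target. There are 200 camera calls.

## Working session

There is one attempt and no reset: what is moved stays moved. The work goes in short steps, Python scripts to look and compute and a tool call to move; the robot and the scene stay as the last step left them, time stands still between calls to the robot, and variables do not carry over. Pictures are saved under pics/ and viewed, about 12 in all and at most 16, crops included, and the job is handed in when it is done.

Besides the shell and the picture viewer there is one more tool, called as name(argument=value, ...), one argument or row to a line, values as JSON. play_rows: Moves the arm, as the interface text tells. Its arguments: {"type":"object","properties":{"deltas":{"type":"array","items":{"type":"array","items":{"type":"number"}}},"squeeze":{"type":"number"}},"required":["deltas"]}

```bash
mkdir -p pics; cat > h.py <<'E'
import numpy as np, cv2
from rig import sensors, capture, order, ctrl
def cloud(c):
    z=c["z_map"]; v,u=np.mgrid[:z.shape[0],:z.shape[1]]
    p=np.stack([(u-c["cx"])/c["fx"]*z,(v-c["cy"])/c["fy"]*z,z],-1)
    w=p@np.array(c["rotation"]).T+np.array(c["eye"]); w[z==0]=np.nan
    return w
def save(n,img,s=1.5): cv2.imwrite(f"pics/{n}.png",cv2.resize(img[...,::-1],None,fx=s,fy=s))
E
python3 - <<'E'
from h import *
print(sensors.sense(), ctrl.tcp_to_grasp)
for n in("scene","top"):
    c=capture(n); save(n,c["pixels"]); np.save(n,np.dstack([cloud(c),c["pixels"]])); print(n,c["eye"],c["rotation"],c["fx"])
E
```

```text
{'time_s': 0.0, 'joints': array([-1.45839560e+00,  3.13437814e-01,  1.49845345e+00, -2.11455144e-09,
        1.33098423e+00, -2.23381214e-01]), 'dq': array([-3.62784298e-04, -4.24997898e-04,  7.02155366e-05,  1.63360322e-04,
        5.88338268e-04,  2.19961190e-03]), 'tau': array([-3.75223590e-04, -4.12266791e+01, -2.59746426e+01, -1.95927628e-04,
        4.17140560e-03,  3.50665528e-05]), 'eef_pos': array([ 172.95942735, -495.41652394,  230.7351456 ]), 'ee_rot': array([-6.40435878e-04,  9.85939182e-01,  1.67103314e-01,  3.55734339e-05]), 'force': array([0.28421546, 0.42695061, 0.04621089]), 'wrist_torque': array([-0.00331917, -0.01432151, -0.03712763]), 'grip_width': 1.0030850169100516} -18.700000000000003Traceback (most recent call last):
  File "<stdin>", line 4, in <module>
  File "h.py", line 6, in cloud
    w=p@np.array(c["rotation"]).T+np.array(c["eye"]); w[z==0]=np.nan
      ~^~~~~~~~~~~~~~~~~~~~~~~~~~
ValueError: matmul: Input operand 1 has a mismatch in its core dimension 0, with gufunc signature (n?,k),(k,m?)->(n?,m?) (size 4 is different from 3)
```

View pics/scene.png

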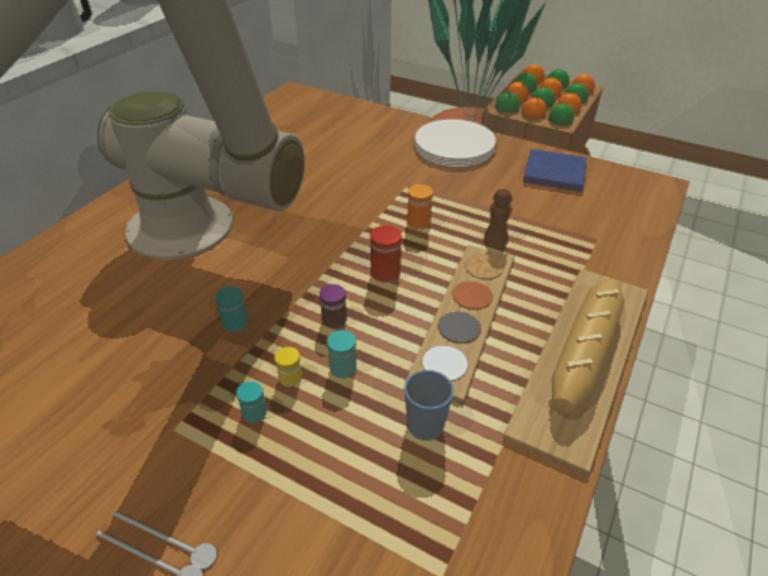

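The scene view shows the row: white (nearest the cup), slate, terracotta and cork (nearest the mill). The jars are red at (386,255), orange at (419,207), purple at (333,305) and yellow at (288,367), with three turquoise decoys. The camera rotation comes as a quaternion, so I'll fix the helper.

```bash
sed -i 's/^import numpy.*/&\nfrom scipy.spatial.transform import Rotation as R/; s/np.array(c\["rotation"\]).T/R.from_quat(c["rotation"],scalar_first=True).as_matrix().T/' h.py
python3 - <<'E'
from h import *
for n in("scene","top"):
    c=capture(n); save(n,c["pixels"]); np.save(n,np.dstack([cloud(c),c["pixels"]])); print(n,c["eye"],c["rotation"],c["fx"])
d=np.load("scene.npy")
for k,(u,v) in dict(red=(386,237),orange=(419,191),purple=(333,293),yellow=(288,356),white=(445,363),slate=(460,327),terra=(473,295),cork=(485,264),cup=(427,425),mill=(497,232),t1=(231,295),t2=(342,340),t3=(250,390)).items(): print(k,d[int(v/1.5),int(u/1.5),:3].round())
E
```

```text
scene [ 886.79545115 -697.57233074  763.57717056] [-0.39019936  0.88622178  0.22945937 -0.09850795] 390.4428301956214
top [409.71189381  13.53370614 892.40204896] [-0.01683981  0.71314349 -0.69938996  0.04468189] 355.88545085115726
red [474.  72.  97.]
orange [449. 264.  83.]
purple [452. -79.  68.]
yellow [ 462. -229.   57.]
white [673. -90.  17.]
slate [662.  -1.  16.]
terra [650.  93.  14.]
cork [637. 184.  16.]
cup [ 707. -231.   44.]
mill [626. 274.  35.]
t1 [ 300. -170.   69.]
t2 [ 525. -167.   70.]
t3 [ 450. -313.   56.]
```

View pics/top.png

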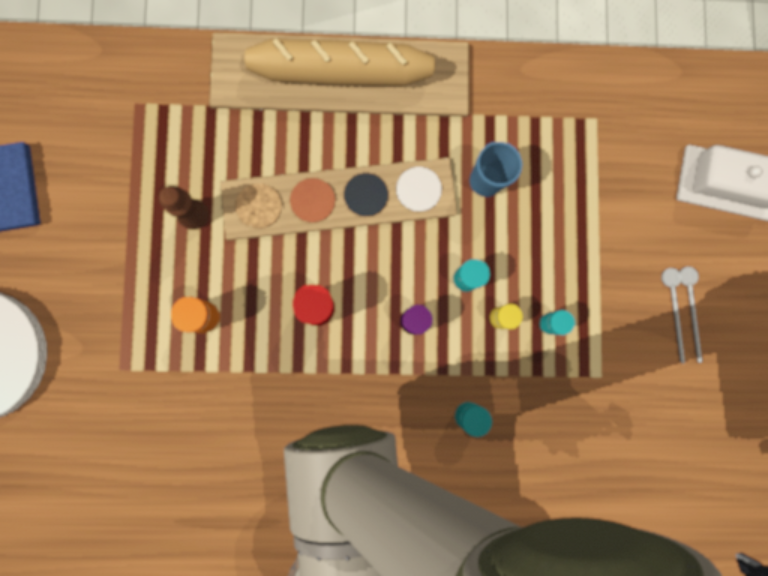

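The top view shows every item clearly. The lids are orange (186,314), red (313,304), purple (417,320) and yellow (510,317). The coasters are cork (260,206), terracotta (312,200), slate (366,194) and white (418,189). The cup is at (497,167) and the mill's head at (172,197).

```bash
cat > m.py <<'E'
from h import *
# Lid centres: midrange of cloud points at lid height; both cameras
S=dict(red=(474,72,98,61),orange=(449,264,84,54),purple=(452,-79,70,47),yellow=(462,-229,56,40))
for n in("top","scene"):
    d=np.load(n+".npy"); P=d[...,:3]; 
    for k,(x,y,h,D) in S.items():
        m=(abs(P[...,2]-h)<5)&(np.hypot(P[...,0]-x,P[...,1]-y)<D*.9)
        q=P[m][:,:2].astype(np.float32); c,r=cv2.minEnclosingCircle(q); print(n,k,np.round(c,1),"r",round(r,1),"mean",q.mean(0).round(1),len(q))
    hsv=cv2.cvtColor(d[...,3:].astype(np.uint8),cv2.COLOR_RGB2HSV)
    tests=dict(white=(hsv[...,1]<40)&(hsv[...,2]>190),slate=(hsv[...,2]<85),terra=(hsv[...,1]>150)&(hsv[...,0]<14))
    for k,(x,y) in dict(white=(673,-90),slate=(662,-1),terra=(650,93)).items():
        m=tests[k]&(np.hypot(P[...,0]-x,P[...,1]-y)<43)&(P[...,2]<25)
        q=P[m][:,:2].astype(np.float32); c,r=cv2.minEnclosingCircle(q); print(n,k,np.round(c,1),"r",round(r,1),"mean",q.mean(0).round(1),"z",P[m][:,2].mean().round(1),len(q))
    for k,(x,y) in dict(cup=(690,-205),mill=(625,300)).items():
        m=(P[...,2]>25)&(np.hypot(P[...,0]-x,P[...,1]-y)<70); q=P[m]; print(n,k,q.min(0).round(),q.max(0).round())
E
python3 m.py
```

```text
top red [468.7  80.6] r 30.2 mean [468.3  80.4] 572
top orange [450.5 265.6] r 26.9 mean [450.4 265.1] 463
top purple [450.1 -80.3] r 23.2 mean [449.9 -80. ] 315
top yellow [ 459.1 -228.2] r 19.9 mean [ 458.6 -228.2] 218
top white [672.4 -84.8] r 37.8 mean [671.2 -84.5] z 16.5 678
top slate [659.   4.] r 35.2 mean [659.1   4.1] z 16.8 594
top terra [646.3  92.7] r 33.3 mean [647.3  90.4] z 16.7 57
top cup [ 658. -239.   25.] [ 729. -167.   94.]
top mill [599. 269.  25.] [642. 310. 126.]
scene red [468.6  79.3] r 31.7 mean [470.4  78.3] 236
scene orange [449.7 265.3] r 29.3 mean [452.3 263.1] 136
scene purple [450.3 -80.8] r 24.2 mean [451.6 -81.6] 181
scene yellow [ 458.9 -228.8] r 20.4 mean [ 459.8 -230.1] 174
scene white [672.2 -84.8] r 37.9 mean [672.6 -83.4] z 15.4 467
scene slate [669.  -26.4] r 22.4 mean [669.4 -29.3] z 14.7 6
scene terra [648.2  91.6] r 36.2 mean [647.1  93.2] z 15.1 200
scene cup [ 659. -239.   25.] [ 729. -167.   93.]
scene mill [601. 265.  25.] [644. 302. 122.]
```

All four lids and the coaster row are located. The row runs from white (672,-85) through slate (659,4) and terracotta (647,93) to cork (634,183). I'll turn the jaws perpendicular to the row and go above the red jar.

play_rows(
  deltas=[
    [0.46,0.9,0,0,0,0.82,1],
    [0.46,0.9,0,0,0,0.82,1],
    [0.46,0.9,0,0,0,0.82,1],
    [0.46,0.9,0,0,0,0.82,1],
    [0.46,0.9,0,0,0,0.82,1],
    [0.46,0.9,0,0,0,0.82,1],
    [0.46,0.9,0,0,0,0.82,1],
    [0.46,0.9,0,0,0,0.82,1],
  ],
  squeeze=50,
)

```text
time_s: 0.82
eef_pos: [320.5, -205.8, 231.3]
ee_rot: [0.0, 0.871, 0.491, 0.0]
force: [-0.1, -0.7, 0.1]
grip_width: 1.001
```

play_rows(
  deltas=[
    [0.46,0.9,0,0,0,0.82,1],
    [0.46,0.9,0,0,0,0.82,1],
    [0.46,0.9,0,0,0,0.82,1],
    [0.46,0.9,0,0,0,0.82,1],
    [0.46,0.9,0,0,0,0.82,1],
    [0.46,0.9,0,0,0,0.82,1],
    [0.46,0.9,0,0,0,0.82,1],
    [0.46,0.9,0,0,0,0.82,1],
  ],
)

```text
time_s: 1.48
eef_pos: [467.8, 82.6, 231.2]
ee_rot: [0.0, 0.655, 0.756, -0.0]
force: [1.6, -1.3, 1.2]
grip_width: 0.999
```

play_rows(
  deltas=[
    [0,0,0,0,0,0,1],
    [0,0,0,0,0,0,1],
    [0,0,0,0,0,0,1],
  ],
)

```text
time_s: 1.73
eef_pos: [467.1, 80.0, 231.0]
ee_rot: [-0.0, 0.656, 0.754, -0.0]
force: [-0.6, -0.7, -0.1]
grip_width: 1.001
```

play_rows(
  deltas=[
    [0.035,0,-0.9,0,0,0,1],
    [0,0,-0.9,0,0,0,1],
    [0,0,-0.8,0,0,0,1],
    [0,0,-0.7,0,0,0,1],
    [0,0,-0.6,0,0,0,1],
    [0,0,-0.4,0,0,0,1],
    [0,0,-0.2,0,0,0,1],
    [0,0,0,0,0,0,1],
  ],
)

```text
time_s: 2.4
eef_pos: [467.9, 79.3, 50.3]
ee_rot: [-0.001, 0.657, 0.754, -0.001]
force: [0.1, -0.3, -0.7]
grip_width: 1.001
```

play_rows(
  deltas=[
    [0,0,0,0,0,0,-1],
    [0,0,0,0,0,0,-1],
    [0,0,0,0,0,0,-1],
    [0,0,0,0,0,0,-1],
    [0,0,0,0,0,0,-1],
    [0,0,0,0,0,0,-1],
    [0,0,0,0,0,0,-1],
    [0,0,0,0,0,0,-1],
  ],
)

```text
time_s: 3.07
eef_pos: [469.2, 80.0, 52.7]
ee_rot: [0.001, 0.656, 0.754, 0.0]
force: [-3.3, -1.7, 5.2]
grip_width: 0.706
```

play_rows(
  deltas=[
    [0,0,0.1,0,0,0,-1],
    [0,0,0.3,0,0,0,-1],
    [0,0,0.5,0,0,0,-1],
    [0,0,0.4,0,0,0,-1],
    [0,0,0.2,0,0,0,-1],
    [0,0,0,0,0,0,-1],
  ],
)

```text
time_s: 3.57
eef_pos: [469.6, 80.3, 113.0]
ee_rot: [0.001, 0.656, 0.754, 0.001]
force: [0.9, -0.9, -4.0]
grip_width: 0.706
```

play_rows(
  deltas=[
    [0.16,-0.13,0,0,0,0,-1],
    [0.32,-0.26,0,0,0,0,-1],
    [0.45,-0.365,0,0,0,0,-1],
    [0.45,-0.365,0,0,0,0,-1],
    [0.45,-0.365,0,0,0,0,-1],
    [0.45,-0.365,0,0,0,0,-1],
    [0.45,-0.365,0,0,0,0,-1],
    [0.45,-0.365,0,0,0,0,-1],
  ],
)

```text
time_s: 4.23
eef_pos: [596.5, -24.1, 109.5]
ee_rot: [-0.001, 0.656, 0.754, -0.001]
force: [0.3, -1.0, -3.9]
grip_width: 0.704
```

play_rows(
  deltas=[
    [0.45,-0.365,0,0,0,0,-1],
    [0.45,-0.365,0,0,0,0,-1],
    [0.45,-0.365,0,0,0,0,-1],
    [0.32,-0.26,0,0,0,0,-1],
    [0.18,-0.18,0,0,0,0,-1],
    [0.05,-0.01,0,0,0,0,-1],
    [0,0,0,0,0,0,-1],
    [0,0,0,0,0,0,-1],
  ],
)

```text
time_s: 4.9
eef_pos: [671.4, -84.3, 110.2]
ee_rot: [-0.001, 0.656, 0.755, -0.0]
force: [-0.3, 0.4, -4.6]
grip_width: 0.704
```

```bash
cat > j.py <<'E'
import sys
from h import *
n,x,y,z,D=sys.argv[1],*map(float,sys.argv[2:6])
s=sensors.sense(); print(s["time_s"],s["eef_pos"].round(1),s["force"].round(1),s["grip_width"])
for cam in("top","scene"):
    c=capture(cam); P=cloud(c)
    if cam==n.split("_")[0] : save(n,c["pixels"])
    m=(abs(P[...,2]-z)<6)&(np.hypot(P[...,0]-x,P[...,1]-y)<D*.75); q=P[m][:,:2].astype(np.float32)
    if len(q): print(cam,np.round(cv2.minEnclosingCircle(q),1) if 0 else cv2.minEnclosingCircle(q),q.mean(0),len(q))
E
python3 j.py scene_red 672 -85 158 61
```

```text
4.9 [671.4 -84.3 110.2] [-0.3  0.4 -4.6] 0.7038449429640691
scene ((673.5637817382812, -90.68401336669922), 44.36085510253906) [672.7525  -90.09614] 367
```

View pics/scene_red.png

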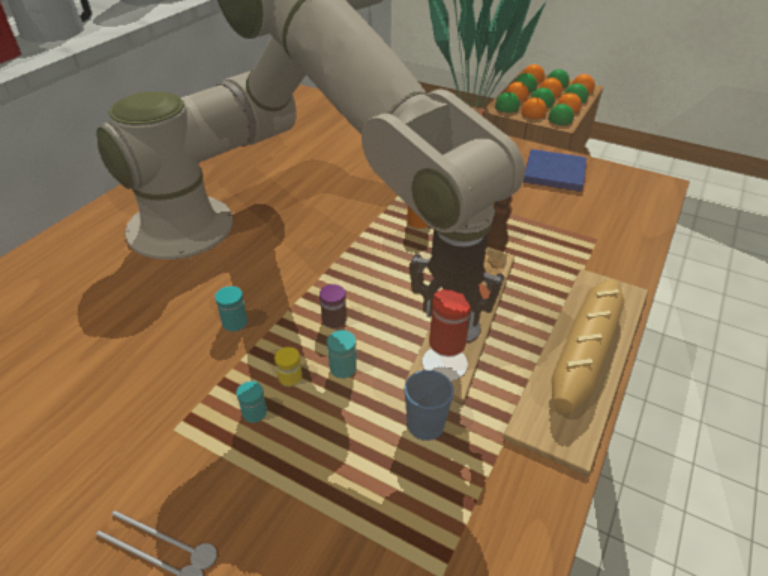

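The red jar is held upright at (450,322), just above the white coaster at (445,363). I'll lower it.

play_rows(
  deltas=[
    [0,0,-0.25,0,0,0,-1],
    [0,0,-0.3,0,0,0,-1],
    [0,0,-0.25,0,0,0,-1],
    [0,0,-0.12,0,0,0,-1],
    [0,0,-0.07,0,0,0,-1],
    [0,0,0,0,0,0,-1],
    [0,0,0,0,0,0,-1],
  ],
)

```text
time_s: 5.58
eef_pos: [672.1, -84.8, 71.9]
ee_rot: [0.0, 0.656, 0.754, 0.0]
force: [0.2, -0.8, -3.5]
grip_width: 0.704
```

play_rows(
  deltas=[
    [0,0,-0.025,0,0,0,-1],
    [0,0,-0.025,0,0,0,-1],
    [0,0,-0.025,0,0,0,-1],
    [0,0,0,0,0,0,-1],
  ],
)

```text
time_s: 5.92
eef_pos: [672.1, -84.7, 68.9]
ee_rot: [0.0, 0.656, 0.754, 0.0]
force: [0.9, -0.4, -3.4]
grip_width: 0.7
```

play_rows(
  deltas=[
    [0,0,-0.02,0,0,0,-1],
    [0,0,-0.02,0,0,0,-1],
    [0,0,0,0,0,0,-1],
  ],
)

```text
time_s: 6.17
eef_pos: [672.1, -84.8, 68.8]
ee_rot: [0.001, 0.656, 0.755, 0.0]
force: [-5.0, -0.2, 8.0]
grip_width: 0.703
```

Contact shows as +8 N. I'll release, rise and go to the apricot jar.

play_rows(
  deltas=[
    [0,0,0,0,0,0,1],
    [0,0,0,0,0,0,1],
    [0,0,0,0,0,0,1],
    [0,0,0,0,0,0,1],
    [0,0,0,0,0,0,1],
    [0,0,0,0,0,0,1],
  ],
)

```text
time_s: 6.67
eef_pos: [672.0, -84.7, 67.0]
ee_rot: [0.0, 0.656, 0.754, 0.0]
force: [-0.0, -0.7, -1.1]
grip_width: 0.999
```

play_rows(
  deltas=[
    [0,0,0.2,0,0,0,1],
    [0,0,0.5,0,0,0,1],
    [0,0,0.7,0,0,0,1],
    [0,0,0.8,0,0,0,1],
    [-0.3,0.47,0.3,0,0,0,1],
    [-0.5,0.79,0,0,0,0,1],
    [-0.5,0.79,0,0,0,0,1],
    [-0.5,0.79,0,0,0,0,1],
  ],
)

```text
time_s: 7.33
eef_pos: [599.0, 29.9, 167.9]
ee_rot: [0.0, 0.657, 0.754, 0.0]
force: [0.7, 0.3, 0.4]
grip_width: 1.001
```

play_rows(
  deltas=[
    [-0.5,0.79,0,0,0,0,1],
    [-0.5,0.79,0,0,0,0,1],
    [-0.5,0.79,0,0,0,0,1],
    [-0.5,0.79,0,0,0,0,1],
    [-0.5,0.79,0,0,0,0,1],
    [-0.5,0.79,0,0,0,0,1],
    [-0.5,0.79,0,0,0,0,1],
    [0,0,0,0,0,0,1],
  ],
)

```text
time_s: 8.0
eef_pos: [456.8, 254.4, 168.0]
ee_rot: [-0.0, 0.654, 0.756, 0.0]
force: [0.5, -0.2, 0.5]
grip_width: 1.001
```

```bash
python3 j.py top_red 672 -85 114 61
```

```text
8.0 [456.8 254.4 168. ] [ 0.5 -0.2  0.5] 1.0012978097658083
top ((672.1177368164062, -83.78325653076172), 30.622844696044922) [671.3299   -83.315895] 567
scene ((671.9539794921875, -84.4224624633789), 31.34206771850586) [673.7287  -86.48277] 403
```

play_rows(
  deltas=[
    [0,0,0,0,0,0,1],
    [0,0,0,0,0,0,1],
  ],
)

```text
time_s: 8.27
eef_pos: [460.7, 249.3, 167.3]
ee_rot: [0.0, 0.657, 0.754, 0.0]
force: [0.2, -0.0, -0.5]
grip_width: 0.999
```

play_rows(
  deltas=[
    [-0.15,0.2,-0.1,0,0,0,1],
    [-0.1,0.185,-0.4,0,0,0,1],
    [0,0,-0.8,0,0,0,1],
    [0,0,-0.8,0,0,0,1],
    [0,0,-0.6,0,0,0,1],
    [0,0,-0.35,0,0,0,1],
    [0,0,-0.15,0,0,0,1],
    [0,0,0,0,0,0,1],
  ],
)

```text
time_s: 8.93
eef_pos: [449.4, 265.2, 37.9]
ee_rot: [-0.001, 0.657, 0.754, -0.001]
force: [0.3, 0.4, 0.5]
grip_width: 1.003
```

play_rows(
  deltas=[
    [0,0,0,0,0,0,-1],
    [0,0,0,0,0,0,-1],
    [0,0,0,0,0,0,-1],
    [0,0,0,0,0,0,-1],
    [0,0,0,0,0,0,-1],
    [0,0,0,0,0,0,-1],
    [0,0,0,0,0,0,-1],
    [0,0,0,0,0,0,-1],
  ],
)

```text
time_s: 9.6
eef_pos: [450.6, 265.7, 40.4]
ee_rot: [0.001, 0.656, 0.754, 0.001]
force: [-1.6, -0.7, 6.5]
grip_width: 0.623
```

play_rows(
  deltas=[
    [0,0,0.1,0,0,0,-1],
    [0,0,0.3,0,0,0,-1],
    [0,0,0.5,0,0,0,-1],
    [0,0,0.4,0,0,0,-1],
    [0,0,0.2,0,0,0,-1],
    [0,0,0,0,0,0,-1],
  ],
)

```text
time_s: 10.1
eef_pos: [450.7, 265.8, 100.8]
ee_rot: [0.001, 0.656, 0.754, 0.001]
force: [0.1, 0.1, -2.6]
grip_width: 0.621
```

play_rows(
  deltas=[
    [0.21,-0.26,0,0,0,0,-1],
    [0.365,-0.455,0,0,0,0,-1],
    [0.47,-0.588,0,0,0,0,-1],
    [0.47,-0.588,0,0,0,0,-1],
    [0.47,-0.588,0,0,0,0,-1],
    [0.47,-0.588,0,0,0,0,-1],
    [0.47,-0.588,0,0,0,0,-1],
    [0.47,-0.588,0,0,0,0,-1],
  ],
)

```text
time_s: 10.77
eef_pos: [586.2, 93.7, 97.6]
ee_rot: [-0.001, 0.657, 0.754, -0.001]
force: [0.2, 0.2, -2.2]
grip_width: 0.622
```

play_rows(
  deltas=[
    [0.47,-0.588,0,0,0,0,-1],
    [0.47,-0.588,0,0,0,0,-1],
    [0.42,-0.52,0,0,0,0,-1],
    [0.26,-0.325,0,0,0,0,-1],
    [0.155,-0.195,0,0,0,0,-1],
    [0.05,-0.065,0,0,0,0,-1],
    [0,0,0,0,0,0,-1],
    [0,0,0,0,0,0,-1],
  ],
)

```text
time_s: 11.43
eef_pos: [658.2, 5.3, 98.6]
ee_rot: [-0.001, 0.656, 0.755, -0.0]
force: [-0.4, 0.5, -2.6]
grip_width: 0.621
```

play_rows(
  deltas=[
    [0,0,-0.25,0,0,0,-1],
    [0,0,-0.3,0,0,0,-1],
    [0,0,-0.25,0,0,0,-1],
    [0,0,-0.12,0,0,0,-1],
    [0,0,-0.07,0,0,0,-1],
    [0,0,0,0,0,0,-1],
    [0,0,0,0,0,0,-1],
  ],
)

```text
time_s: 12.02
eef_pos: [658.9, 4.6, 59.6]
ee_rot: [0.0, 0.656, 0.754, 0.0]
force: [-0.4, 0.0, -3.3]
grip_width: 0.624
```

play_rows(
  deltas=[
    [0,0,-0.03,0,0,0,-1],
    [0,0,-0.025,0,0,0,-1],
    [0,0,-0.025,0,0,0,-1],
    [0,0,-0.02,0,0,0,-1],
    [0,0,-0.015,0,0,0,-1],
    [0,0,0,0,0,0,-1],
  ],
)

```text
time_s: 12.52
eef_pos: [659.0, 4.5, 56.4]
ee_rot: [0.0, 0.656, 0.754, 0.0]
force: [-4.9, 0.2, 7.1]
grip_width: 0.625
```

play_rows(
  deltas=[
    [0,0,0,0,0,0,1],
    [0,0,0,0,0,0,1],
    [0,0,0,0,0,0,1],
    [0,0,0,0,0,0,1],
    [0,0,0,0,0,0,1],
    [0,0,0,0,0,0,1],
  ],
)

```text
time_s: 13.02
eef_pos: [658.8, 4.5, 54.8]
ee_rot: [-0.0, 0.656, 0.754, -0.0]
force: [0.4, -0.8, -0.4]
grip_width: 1.001
```

play_rows(
  deltas=[
    [0,0,0.2,0,0,0,1],
    [0,0,0.5,0,0,0,1],
    [0,0,0.7,0,0,0,1],
    [0,0,0.8,0,0,0,1],
    [-0.3,-0.12,0.3,0,0,0,1],
    [-0.7,-0.28,0,0,0,0,1],
    [-0.7,-0.29,0,0,0,0,1],
    [-0.7,-0.29,0,0,0,0,1],
  ],
)

```text
time_s: 13.68
eef_pos: [561.6, -34.9, 155.6]
ee_rot: [0.0, 0.656, 0.755, 0.0]
force: [1.1, -0.3, -0.6]
grip_width: 0.997
```

play_rows(
  deltas=[
    [-0.7,-0.29,0,0,0,0,1],
    [-0.7,-0.29,0,0,0,0,1],
    [-0.7,-0.28,0,0,0,0,1],
    [-0.5,-0.2,0,0,0,0,1],
    [-0.22,-0.08,0,0,0,0,1],
    [0,0,0,0,0,0,1],
    [0,0,0,0,0,0,1],
  ],
)

```text
time_s: 14.27
eef_pos: [450.8, -80.3, 155.5]
ee_rot: [0.001, 0.657, 0.754, 0.0]
force: [-0.1, -0.4, 0.8]
grip_width: 1.0
```

```bash
python3 j.py top_ap 659 4 100 54
```

```text
14.2667 [450.8 -80.3 155.5] [-0.1 -0.4  0.8] 1.0001682071166842
top ((659.4637451171875, 5.122005462646484), 26.942764282226562) [658.8719      5.3039436] 434
scene ((661.00048828125, 3.815305233001709), 27.526185989379883) [661.1156      2.0730515] 265
```

View pics/top_ap.png

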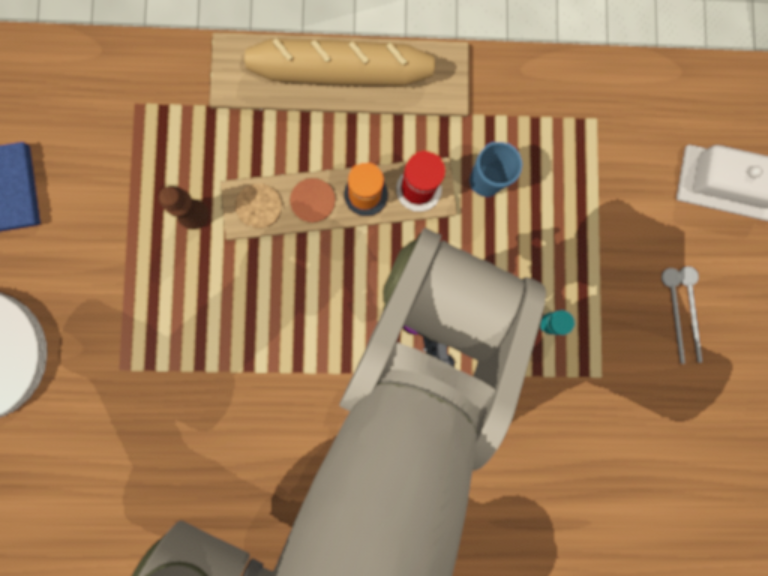

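The top view shows red on white at (424,170) and orange on slate at (366,183). The cup and mill look unmoved. Plum is next.

play_rows(
  deltas=[
    [0,0,-0.3,0,0,0,1],
    [0,0,-0.7,0,0,0,1],
    [0,0,-0.8,0,0,0,1],
    [0,0,-0.7,0,0,0,1],
    [0,0,-0.4,0,0,0,1],
    [0,0,-0.2,0,0,0,1],
    [0,0,-0.05,0,0,0,1],
    [0,0,0,0,0,0,1],
  ],
)

```text
time_s: 15.03
eef_pos: [450.6, -80.2, 29.0]
ee_rot: [0.0, 0.656, 0.755, 0.0]
force: [-0.5, 0.3, 0.2]
grip_width: 1.002
```

play_rows(
  deltas=[
    [0,0,0,0,0,0,-1],
    [0,0,0,0,0,0,-1],
    [0,0,0,0,0,0,-1],
    [0,0,0,0,0,0,-1],
    [0,0,0,0,0,0,-1],
    [0,0,0,0,0,0,-1],
    [0,0,0,0,0,0,-1],
    [0,0,0,0,0,0,-1],
  ],
)

```text
time_s: 15.7
eef_pos: [450.4, -80.4, 29.9]
ee_rot: [0.001, 0.656, 0.754, 0.0]
force: [-2.3, 1.4, 6.6]
grip_width: 0.539
```

play_rows(
  deltas=[
    [0,0,0.1,0,0,0,-1],
    [0,0,0.3,0,0,0,-1],
    [0,0,0.5,0,0,0,-1],
    [0,0,0.5,0,0,0,-1],
    [0,0,0.4,0,0,0,-1],
    [0,0,0.2,0,0,0,-1],
    [0,0,0,0,0,0,-1],
  ],
)

```text
time_s: 16.28
eef_pos: [450.7, -80.5, 110.4]
ee_rot: [0.002, 0.656, 0.754, 0.0]
force: [-0.2, -1.2, -2.2]
grip_width: 0.535
```

play_rows(
  deltas=[
    [0.1,0.3,0,0,0,0,-1],
    [0.2,0.6,0,0,0,0,-1],
    [0.35,0.7,0,0,0,0,-1],
    [0.5,0.7,0,0,0,0,-1],
    [0.5,0.7,0,0,0,0,-1],
    [0.6,0.6,0,0,0,0,-1],
    [0.7,0.4,0,0,0,0,-1],
    [0.7,0.2,0,0,0,0,-1],
  ],
)

```text
time_s: 16.95
eef_pos: [596.2, 90.3, 107.4]
ee_rot: [-0.001, 0.656, 0.755, -0.001]
force: [0.0, -0.4, -1.3]
grip_width: 0.54
```

play_rows(
  deltas=[
    [0.6,0.1,0,0,0,0,-1],
    [0.4,0.045,0,0,0,0,-1],
    [0.2,0,0,0,0,0,-1],
    [0.06,0,0,0,0,0,-1],
    [0,0,0,0,0,0,-1],
    [0,0,0,0,0,0,-1],
    [0,0,0,0,0,0,-1],
  ],
)

```text
time_s: 17.53
eef_pos: [645.7, 93.5, 108.6]
ee_rot: [-0.0, 0.656, 0.754, -0.0]
force: [-0.3, 0.1, -2.1]
grip_width: 0.537
```

play_rows(
  deltas=[
    [0,0,-0.25,0,0,0,-1],
    [0,0,-0.4,0,0,0,-1],
    [0,0,-0.4,0,0,0,-1],
    [0,0,-0.25,0,0,0,-1],
    [0,0,-0.12,0,0,0,-1],
    [0,0,-0.07,0,0,0,-1],
    [0,0,0,0,0,0,-1],
    [0,0,0,0,0,0,-1],
  ],
)

```text
time_s: 18.2
eef_pos: [646.7, 93.5, 50.0]
ee_rot: [0.0, 0.656, 0.754, 0.0]
force: [0.3, -0.4, -1.7]
grip_width: 0.536
```

play_rows(
  deltas=[
    [0,0,-0.03,0,0,0,-1],
    [0,0,-0.025,0,0,0,-1],
    [0,0,-0.025,0,0,0,-1],
    [0,0,-0.02,0,0,0,-1],
    [0,0,-0.015,0,0,0,-1],
    [0,0,0,0,0,0,-1],
  ],
)

```text
time_s: 18.7
eef_pos: [646.5, 93.6, 45.9]
ee_rot: [0.0, 0.656, 0.755, 0.0]
force: [-4.2, 0.0, 7.1]
grip_width: 0.542
```

play_rows(
  deltas=[
    [0,0,0,0,0,0,1],
    [0,0,0,0,0,0,1],
    [0,0,0,0,0,0,1],
    [0,0,0,0,0,0,1],
    [0,0,0,0,0,0,1],
    [0,0,0,0,0,0,1],
  ],
)

```text
time_s: 19.2
eef_pos: [646.4, 93.5, 44.6]
ee_rot: [-0.0, 0.656, 0.754, -0.0]
force: [0.7, 0.1, 0.5]
grip_width: 0.999
```

play_rows(
  deltas=[
    [0,0,0.2,0,0,0,1],
    [0,0,0.5,0,0,0,1],
    [0,0,0.7,0,0,0,1],
    [0,0,0.8,0,0,0,1],
    [-0.28,-0.48,0.3,0,0,0,1],
    [-0.47,-0.805,0,0,0,0,1],
    [-0.47,-0.805,0,0,0,0,1],
    [-0.47,-0.805,0,0,0,0,1],
  ],
)

```text
time_s: 19.87
eef_pos: [577.9, -23.2, 145.5]
ee_rot: [0.001, 0.656, 0.755, 0.0]
force: [0.3, 0.2, 0.2]
grip_width: 0.997
```

play_rows(
  deltas=[
    [-0.47,-0.805,0,0,0,0,1],
    [-0.47,-0.805,0,0,0,0,1],
    [-0.47,-0.805,0,0,0,0,1],
    [-0.47,-0.805,0,0,0,0,1],
    [-0.47,-0.805,0,0,0,0,1],
    [-0.4,-0.7,0,0,0,0,1],
    [-0.2,-0.35,0,0,0,0,1],
    [-0.05,-0.08,0,0,0,0,1],
  ],
)

```text
time_s: 20.53
eef_pos: [457.7, -230.8, 145.4]
ee_rot: [0.001, 0.658, 0.753, -0.0]
force: [0.5, -0.3, 0.1]
grip_width: 1.001
```

play_rows(
  deltas=[
    [0,0,0,0,0,0,1],
    [0,0,0,0,0,0,1],
    [0,0,0,0,0,0,1],
  ],
)

```text
time_s: 20.78
eef_pos: [459.3, -227.5, 144.9]
ee_rot: [0.0, 0.656, 0.755, 0.0]
force: [-0.6, 1.4, 0.5]
grip_width: 1.003
```

```bash
python3 j.py top_pl 646.7 93.5 86 47
```

```text
20.7833 [ 459.3 -227.5  144.9] [-0.6  1.4  0.5] 1.0028692733380282
top ((647.3895874023438, 93.56702423095703), 23.718032836914062) [646.446     93.917534] 325
scene ((647.9017333984375, 92.7341079711914), 23.821931838989258) [648.8617   90.63293] 170
```

play_rows(
  deltas=[
    [0,0,-0.3,0,0,0,1],
    [0,0,-0.7,0,0,0,1],
    [0,0,-0.8,0,0,0,1],
    [0,0,-0.7,0,0,0,1],
    [0,0,-0.4,0,0,0,1],
    [0,0,-0.17,0,0,0,1],
    [0,0,-0.05,0,0,0,1],
    [0,0,0,0,0,0,1],
  ],
)

```text
time_s: 21.55
eef_pos: [459.2, -228.3, 20.3]
ee_rot: [0.0, 0.656, 0.755, 0.0]
force: [0.1, -1.0, -0.4]
grip_width: 1.003
```

play_rows(
  deltas=[
    [0,0,0,0,0,0,-1],
    [0,0,0,0,0,0,-1],
    [0,0,0,0,0,0,-1],
    [0,0,0,0,0,0,-1],
    [0,0,0,0,0,0,-1],
    [0,0,0,0,0,0,-1],
    [0,0,0,0,0,0,-1],
    [0,0,0,0,0,0,-1],
  ],
)

```text
time_s: 22.22
eef_pos: [459.1, -228.7, 20.7]
ee_rot: [0.001, 0.656, 0.754, -0.0]
force: [-0.1, 1.0, 5.6]
grip_width: 0.457
```

play_rows(
  deltas=[
    [0,0,0.1,0,0,0,-1],
    [0,0,0.3,0,0,0,-1],
    [0,0,0.5,0,0,0,-1],
    [0,0,0.5,0,0,0,-1],
    [0,0,0.4,0,0,0,-1],
    [0,0,0.2,0,0,0,-1],
    [0,0,0,0,0,0,-1],
  ],
)

```text
time_s: 22.8
eef_pos: [459.4, -228.9, 101.5]
ee_rot: [0.002, 0.656, 0.754, 0.0]
force: [0.6, 0.2, -2.4]
grip_width: 0.46
```

play_rows(
  deltas=[
    [0,0.2,0,0,0,0,-1],
    [0,0.5,0,0,0,0,-1],
    [0,0.8,0,0,0,0,-1],
    [0,0.9,0,0,0,0,-1],
    [0,0.9,0,0,0,0,-1],
    [0,0.9,0,0,0,0,-1],
    [0.05,0.9,0,0,0,0,-1],
    [0.1,0.9,0,0,0,0,-1],
  ],
)

```text
time_s: 23.47
eef_pos: [463.3, 13.9, 98.7]
ee_rot: [-0.001, 0.656, 0.754, -0.001]
force: [1.3, -0.4, -1.1]
grip_width: 0.455
```

play_rows(
  deltas=[
    [0.3,0.9,0,0,0,0,-1],
    [0.4,0.9,0,0,0,0,-1],
    [0.6,0.8,0,0,0,0,-1],
    [0.6,0.7,0,0,0,0,-1],
    [0.6,0.5,0,0,0,0,-1],
    [0.6,0.3,0,0,0,0,-1],
    [0.5,0.13,0,0,0,0,-1],
    [0.4,0.045,0,0,0,0,-1],
  ],
)

```text
time_s: 24.13
eef_pos: [624.8, 184.3, 97.8]
ee_rot: [-0.001, 0.656, 0.755, -0.001]
force: [0.3, -0.5, -0.7]
grip_width: 0.459
```

play_rows(
  deltas=[
    [0.15,0,0,0,0,0,-1],
    [0.075,0,0,0,0,0,-1],
    [0,0,0,0,0,0,-1],
    [0,0,0,0,0,0,-1],
    [0,0,0,0,0,0,-1],
  ],
)

```text
time_s: 24.55
eef_pos: [633.1, 182.5, 99.9]
ee_rot: [-0.0, 0.656, 0.754, -0.0]
force: [-0.5, -0.4, -2.5]
grip_width: 0.455
```

play_rows(
  deltas=[
    [0,0,-0.25,0,0,0,-1],
    [0,0,-0.4,0,0,0,-1],
    [0,0,-0.4,0,0,0,-1],
    [0,0,-0.25,0,0,0,-1],
    [0,0,-0.12,0,0,0,-1],
    [0,0,-0.07,0,0,0,-1],
    [0,0,0,0,0,0,-1],
    [0,0,0,0,0,0,-1],
  ],
)

```text
time_s: 25.22
eef_pos: [634.2, 182.6, 41.0]
ee_rot: [0.0, 0.656, 0.754, 0.0]
force: [-0.4, 0.4, -1.4]
grip_width: 0.452
```

play_rows(
  deltas=[
    [0,0,-0.03,0,0,0,-1],
    [0,0,-0.025,0,0,0,-1],
    [0,0,-0.025,0,0,0,-1],
    [0,0,-0.02,0,0,0,-1],
    [0,0,-0.015,0,0,0,-1],
    [0,0,0,0,0,0,-1],
  ],
)

```text
time_s: 25.72
eef_pos: [633.9, 182.6, 36.8]
ee_rot: [0.0, 0.656, 0.755, 0.0]
force: [-3.0, -0.5, 6.1]
grip_width: 0.454
```

Contact. I'll release, rise and draw back.

play_rows(
  deltas=[
    [0,0,0,0,0,0,1],
    [0,0,0,0,0,0,1],
    [0,0,0,0,0,0,1],
    [0,0,0,0,0,0,1],
    [0,0,0,0,0,0,1],
    [0,0,0,0,0,0,1],
  ],
)

```text
time_s: 26.22
eef_pos: [633.8, 182.6, 35.6]
ee_rot: [-0.0, 0.656, 0.754, -0.0]
force: [0.2, 0.3, 0.3]
grip_width: 1.0
```

play_rows(
  deltas=[
    [0,0,0.2,0,0,0,1],
    [0,0,0.5,0,0,0,1],
    [0,0,0.7,0,0,0,1],
    [0,0,0.8,0,0,0,1],
    [0,0,0.8,0,0,0,1],
    [-0.4,0,0.5,0,0,0,1],
    [-0.8,0,0.3,0,0,0,1],
    [-0.8,0,0,0,0,0,1],
  ],
)

```text
time_s: 26.88
eef_pos: [554.0, 182.5, 190.9]
ee_rot: [0.002, 0.656, 0.754, 0.002]
force: [0.7, 0.4, -0.6]
grip_width: 0.998
```

play_rows(
  deltas=[
    [-0.8,0,0,0,0,0,1],
    [-0.8,0,0,0,0,0,1],
    [-0.8,0,0,0,0,0,1],
    [-0.4,0,0,0,0,0,1],
    [0,0,0,0,0,0,1],
    [0,0,0,0,0,0,1],
  ],
)

```text
time_s: 27.38
eef_pos: [441.9, 182.7, 188.7]
ee_rot: [0.001, 0.656, 0.755, 0.001]
force: [0.8, -0.1, 0.3]
grip_width: 0.999
```

```bash
python3 j.py scene_end 634 183 72 40; python3 - <<'E'
from h import *
c=capture("top"); P=cloud(c); save("top_end",c["pixels"])
for k,x,y,h,D in(("red",672,-85,114,61),("or",659,4,100,54),("pl",647,93,86,47),("le",634,183,72,40)):
    m=(abs(P[...,2]-h)<5)&(np.hypot(P[...,0]-x,P[...,1]-y)<D*.75); q=P[m]
    print(k,np.round(cv2.minEnclosingCircle(q[:,:2].astype(np.float32))[0],1),q[:,2].mean().round(1),q[:,2].std().round(1),len(q))
for k,(x,y) in dict(cup=(690,-205),mill=(625,300)).items():
    m=(P[...,2]>25)&(np.hypot(P[...,0]-x,P[...,1]-y)<70); q=P[m]; print(k,q.min(0).round(),q.max(0).round())
E
```

```text
27.3833 [441.9 182.7 188.7] [ 0.8 -0.1  0.3] 0.9986393996048065
top ((634.031005859375, 182.4347686767578), 20.05653953552246) [633.85864 182.05157] 236
scene ((635.3905639648438, 181.56800842285156), 21.08348846435547) [636.6233  180.18668] 106
red [672.2 -83.5] 114.5 1.5 558
or [659.8   5.2] 100.5 1.4 426
pl [647.3  94. ] 86.5 1.6 321
le [634.6 182.6] 72.5 1.6 231
cup [ 659. -238.   25.] [ 730. -167.   95.]
mill [598. 268.  25.] [642. 310. 125.]
```

View pics/top_end.png

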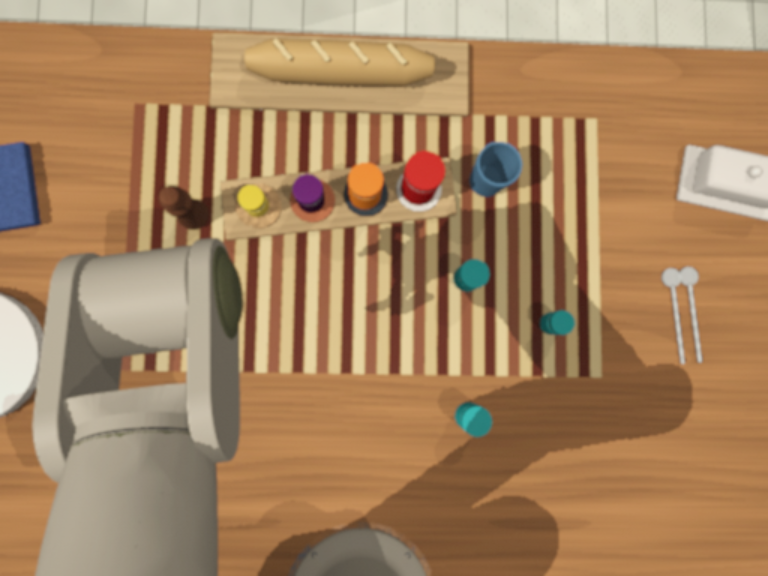

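View pics/scene_end.png

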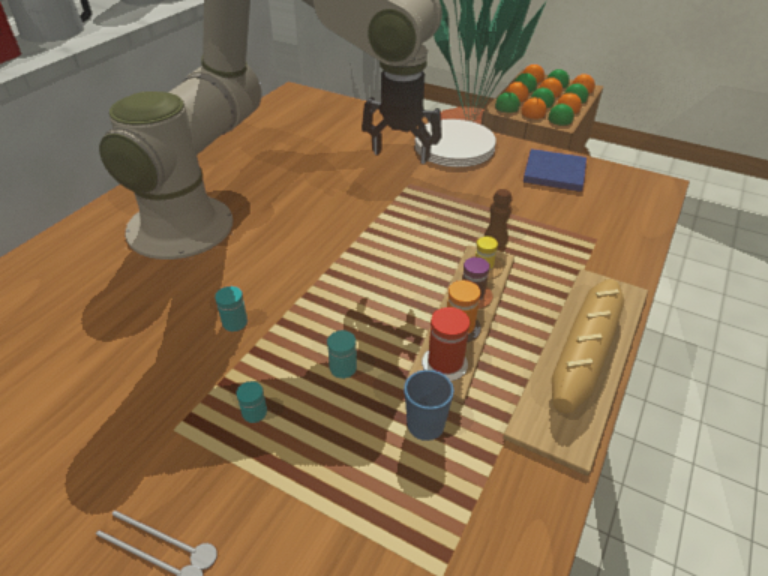

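Both pictures show the four jars upright and in order. In the top view they run red (424,172), orange (366,183), purple (308,193) and yellow (252,200). The cup and mill are unmoved and the gripper is clear, so I'll hand in.

```bash
python3 -c "from rig import order; print(order.finish_job())"
```

```text
the job is handed in; nothing more can be done
None
```

The four jars stand upright on the coasters in size order: strawberry on white next to the cup, apricot on slate, plum on terracotta, and lemon on cork next to the pepper mill. I lowered each jar until the wrist force showed contact (6–8 N), then released it. The job was handed in after about 27 s of the 104 s, and no verdict was reported.

- **Centring:** in the last top picture each jar's centre is within about 2 mm of its coaster's centre. The terracotta and cork centres are extrapolated from white and slate, because the terracotta was only partly picked out and I didn't measure the cork on its own.
- **Height:** the lid tops read 114.5, 100.5, 86.5 and 72.5 mm, each about 0.5 mm above what a jar standing on a coaster should read.
- **Cup and mill:** their outlines match the first picture to about 1 mm. The turquoise look-alikes were not handled.
- **Disagreements:** no check failed. The two cameras differed by 1–2 mm, which is within their calibration.

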